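# Lay lever castings the same way round in a sloping rack

### The job

The three lever castings belong in the three nests of the sloping rack, one in each, flat back down on the bed, lower end at the bottom lip between the guide strips, all with the big boss at the upper end. One already lies right and must be left alone; turn round the one that lies with its big boss downhill, and put in the loose one from the bench, each in either of the two other nests. Do not disturb the round cap and the pipe elbow beside the work, and let go of everything at the end.

Things in the scene. Friction and masses are not known exactly. Their poses are not given: they have to be found in the camera images.
- rack: steel frame of the rack, fixed on the bench, 216 mm wide (y), about 120 mm deep (x) and 110 mm high; origin on the bench under the middle; x level towards its high side (to the robot's right give or take 12 degrees), y away from the robot, z up
- rack_bed: plywood bed, 140 x 216 mm, sloping 35 degrees. Origin: middle of its upper face, 62 mm above the bench; x uphill along the face, y along the row of nests, z its normal. Lip across the lower end: 14 mm high, uphill face at x = -52 mm. Guide strips 9 mm high beside each nest, 40 mm apart inside, 5 mm thick, at x = -50 to -34 and 24 to 54 mm; sides open between for fingers
- nest_far (a point): centre of the nest farthest from the robot (+y side) on the bed face, axes as rack_bed: the casting's origin belongs here; nests are 70 mm apart
- nest_middle (a point): the same for the middle nest, empty at the start
- nest_near (a point): the same for the nest nearest the robot (-y side)
- casting_done: raw aluminium lever casting, 91 mm long, 30 mm wide at the big end, 20 mm elsewhere. Origin: centre of its flat back; z from the back towards the bosses; y along it to the big boss end. Shank: slab 9 mm thick (rib to 13 mm), parallel sides 20 mm apart (x) at y = -25 to 0 mm. This one already lies right, in the far or the near nest
- casting_turned: raw aluminium lever casting, 91 mm long, 30 mm wide at the big end, 20 mm elsewhere. Origin: centre of its flat back; z from the back towards the bosses; y along it to the big boss end. Shank: slab 9 mm thick (rib to 13 mm), parallel sides 20 mm apart (x) at y = -25 to 0 mm. This one lies the wrong way round, big boss downhill, in the far or the near nest
- casting_loose: raw aluminium lever casting, 91 mm long, 30 mm wide at the big end, 20 mm elsewhere. Origin: centre of its flat back; z from the back towards the bosses; y along it to the big boss end. Shank: slab 9 mm thick (rib to 13 mm), parallel sides 20 mm apart (x) at y = -25 to 0 mm. This one lies flat back down, at any yaw, on a 6 mm stone slab on the bench right of the rack
- casting_loose_boss (a point): centre of the top of the big boss of casting_loose (25 mm across), 30 mm along y and 20 mm above the origin; the small boss (17 mm across, 13 mm high) is at y = -36 mm
- casting_turned_boss (a point): centre of the top of the big boss of casting_turned (25 mm across), 30 mm along y and 20 mm above the origin; the small boss (17 mm across, 13 mm high) is at y = -36 mm
- casting_done_boss (a point): centre of the top of the big boss of casting_done (25 mm across), 30 mm along y and 20 mm above the origin; the small boss (17 mm across, 13 mm high) is at y = -36 mm
- crate_corner (a point): obstacle: top of the near left corner of the first of two fixed blue crates, 212 mm high; from here they reach 1 m to the right (-y) and 0.6 m away (+x), beyond the slab and right of the rack. Carry things round them or well over them
- elbow: bystander: cast pipe elbow, 65 x 74 x 50 mm, on the bench behind the loose casting; origin: centre of its underside
- cap: bystander: round cast cap, 68 x 70 x 21 mm, right of the loose casting; origin: centre of its underside

How it is judged:
By the outcome, as a careful person would: the job done as asked, in the order asked, and still so for the second after the job is handed in, with the robot touching nothing.
It also fails if it takes over 72 s, if anything falls off the work surface, if the arm or the gripper's body presses on something with over 40 N, if the wrist force passes 120 N, or if a joint passes its speed limit or range.

### The arm

A 6-joint arm with a two-finger parallel gripper is mounted at the origin on a cart in front of the work surface, level with it; the furniture and walls round the work are solid. World frame = base frame: x ahead of the robot, y to its left, z up, the work surface at z = 0. Lengths are in mm, angles in degrees, forces in N, time in s.
With the tool pointing down it reaches from about 350 to 850 mm from the base axis. Payload 8.1 kg.
Tool frame: the origin (TCP) lies where the fingers leave the gripper's body, on its centre line; the fingertips stand 73 mm ahead of it and the grasp point (between the pads) lies 54 mm ahead of it; z points along the fingers, y is the line along which they close (so a half turn about z gives the same grasp; the last joint's range is limited). The gripper opens to 85 mm and grips with 20 to 120 N. Pads are 22 mm wide; open, the fingers measure 114 mm over their backs; the gripper's body (76 mm by 85 mm) begins 54 mm behind the grasp point. The pads swing forward as they close: fully open they stand 13 mm farther back than shut.
Start: joints at [69.821, 7.471, 85.268, -0, 87.261, -4.893], TCP at [158.166, 578.783, 303.892] pointing down, gripper open.
Joint ranges: [-169.43, 169.43], [-51.17, 129.36], [1.28, 143.12], [-76.62, 256.62], [0, 156.53], [-152.29, 152.29]. Speed limits (degrees/s): [136.94, 136.94, 159.86, 180, 180, 180].

### API

Orientations are given as [roll, pitch, yaw] about the fixed x, y, z axes, in that order (R = Rz(yaw) Ry(pitch) Rx(roll)).
In Python, from bench import sense, optics, r gives the robot as it stands.
- The arm moves only by the tool servo_tool, never from a script. Its argument "plan" is a list that holds one entry, the list of rows, each a list of 5 numbers: the shift along the world's x, y, z in m, then the turn about the world's z in degrees, then the finger opening in m, from 0 to 0.0854. A call has 1 to 10 rows; each row shifts and turns the commanded pose from where the row before left it; what a row does not reach is not made up. A row lasts 1/10 s, in which the tool goes at most 50 mm and 8.59 degrees, less where a joint would pass 70% of its speed; a pose out of reach is approached as far as the arm can. A call is refused whole if a number of a shift passes 0.05 or a number of a turn 8.59, either way. A call with a gripper value outside its range is refused whole. The fingers move at their own pace and stop on an object; "force" is the grip in N (left out, the last holds). Time passes only in rows, so rows that do not move let the fingers close. It gives the time, the measured TCP pose, the force, the opening and the grip force at its end, in the units of the state.
- sense(): the state, without advancing time (a new reading comes with each control period).
- optics.snapshot(name): name is "scene" or "top" or "wrist"; returns a dict with "frame" (420x560x3 uint8, blue, green, red), "fx", "fy", "cx", "cy" (pixels), "cam_to_world" (4x4, takes a point from camera to world coordinates). Camera axes: x right, y down, z forward; pixel columns grow to the right and rows downward; lengths in mm; the calibration is good to about 2 mm. A picture is of the moment at which its call begins. There is no depth.
- r.hand_in(): hands the job in; it is judged then, once.
The state is a dict: "time": time; "joint_pos": joint angles; "qd": joint speeds; "joint_efforts": joint torques, N m; "tool_pos": TCP position; "tcp_rot": TCP orientation; "ft_force": force on the tool from outside, world axes, zero at the start; "wrist_torque": the same for the moment, N m; "finger_gap": finger opening in mm; "grip_force": force on a finger pad.
Only numpy, scipy, OpenCV 4.12 (cv2) and the standard library are available. Lean on these libraries where they do the work, as an engineer would, in place of code of your own. Each camera call takes 0.05 s, during which the arm holds its last target. There are 200 camera calls.

## Working session

There is one attempt and no reset: what is moved stays moved. The work goes in short steps, Python scripts to look and compute and a tool call to move; the robot and the scene stay as the last step left them, time stands still between calls to the robot, and variables do not carry over. Pictures are saved under pics/ and viewed, at most 10 in all, crops included, and the job is handed in when it is done.

Besides the shell and the picture viewer there is one more tool, called after ">>>" by a JSON object that holds its "method" and its "body", one argument or row to a line. servo_tool: Moves the arm, as the interface text tells. Its arguments: {"type":"object","properties":{"plan":{"type":"array"},"force":{"type":"number"}},"required":["plan"]}

```bash
mkdir -p pics; ls; python3 - <<'E'
from bench import sense, optics, r
import cv2,numpy as np
print(sense())
for n in("scene","top"):
    s=optics.snapshot(n); cv2.imwrite(f"pics/{n}0.png",s["frame"]); print(n,s["fx"],s["fy"],s["cx"],s["cy"],np.round(s["cam_to_world"],4).tolist())
E
```

```text
pics
{'time': 0.0, 'joint_pos': array([ 6.98213548e+01,  7.51421715e+00,  8.53287583e+01, -5.73757928e-04,
        8.72611702e+01, -4.89423825e+00]), 'qd': array([ 0.05948661,  0.02297473, -0.08044604,  0.06218005, -0.0598331 ,
        0.04712857]), 'joint_efforts': array([ 2.78989082e-04, -5.69380045e+01, -5.00567901e+01, -4.11064650e-05,
        1.39588426e-02,  8.96554894e-06]), 'tool_pos': array([158.01764789, 578.39337838, 302.85858684]), 'tcp_rot': array([-1.79896185e+02, -8.31440438e-03,  1.64715613e+02]), 'ft_force': array([-0.02807155, -0.0407918 , -0.29790051]), 'wrist_torque': array([0.086267  , 0.00559812, 0.04499315]), 'grip_force': 0.0, 'finger_gap': 85.74980890472234}
scene 409.1356267702968 409.1356267702968 285.82190720592723 208.4899102187919 [[0.8244, -0.2649, 0.5001, -83.3535], [-0.5654, -0.4243, 0.7073, -877.8518], [0.0248, -0.8659, -0.4996, 733.9277], [0.0, 0.0, 0.0, 1.0]]
top 415.50715688596637 415.50715688596637 278.73980457335955 207.59253304983557 [[0.0157, -0.9797, 0.1998, 249.18], [-0.9999, -0.0157, 0.0016, -34.6432], [0.0016, -0.1998, -0.9798, 1410.7284], [0.0, 0.0, 0.0, 1.0]]
```

View pics/scene0.png

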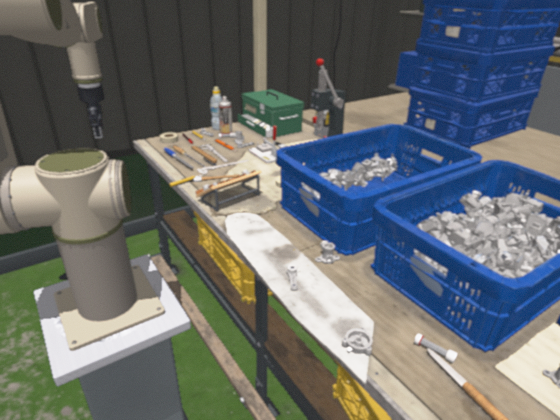

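View pics/top0.png

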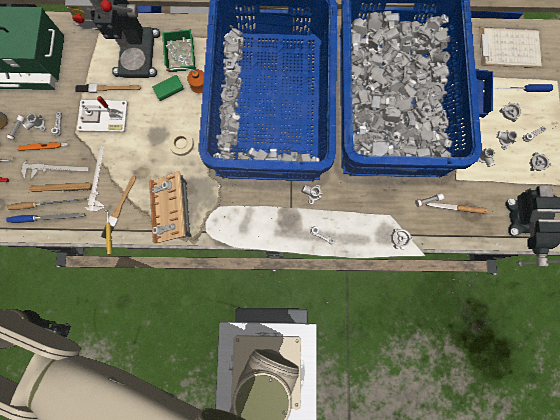

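Scene: rack about (230,190), loose casting (292,277), elbow (327,250), cap (357,342). Top: rack (170,208), loose casting (321,235), elbow (313,192), cap (401,238).

```bash
cat > h.py <<'E'
from bench import sense, optics, r
import cv2,numpy as np
def snap(n,f=None):
    s=optics.snapshot(n)
    if f: cv2.imwrite("pics/"+f,s["frame"])
    return s
def ray(s,u,v):
    M=np.array(s["cam_to_world"]); d=M[:3,:3]@np.array([(u-s["cx"])/s["fx"],(v-s["cy"])/s["fy"],1]); return M[:3,3],d/np.linalg.norm(d)
def onz(s,u,v,z):
    o,d=ray(s,u,v); return o+d*(z-o[2])/d[2]
def tri(a,b):
    (o1,d1),(o2,d2)=a,b
    A=np.stack([d1,-d2],1); t=np.linalg.lstsq(A,o2-o1,rcond=None)[0]
    p,q=o1+t[0]*d1,o2+t[1]*d2; return (p+q)/2,np.linalg.norm(p-q)
def proj(s,P):
    M=np.linalg.inv(np.array(s["cam_to_world"])); p=M[:3,:3]@np.array(P,float)+M[:3,3]; return s["fx"]*p[0]/p[2]+s["cx"],s["fy"]*p[1]/p[2]+s["cy"]
E
python3 - <<'E'
from h import *
s=snap("top"); f=s["frame"]; t=snap("scene"); g=t["frame"]
for u,v in((170,208),(321,235),(313,192),(401,238)): print(np.round(onz(s,u,v,20)))
a=cv2.resize(f[165:255,140:260],None,fx=5,fy=5,interpolation=3)[:300*2,:]
a=cv2.resize(f[170:250,140:340],(800,320),interpolation=3)
b=cv2.resize(g[150:220,180:360],(720,280),interpolation=3); b=cv2.copyMakeBorder(b,0,0,0,80,0)
cv2.imwrite("pics/c0.png",np.vstack([a,b]))
E
```

```text
[525. 339.  20.]
[ 441. -176.   20.]
[ 589. -150.   20.]
[ 435. -446.   20.]
```

View pics/c0.png

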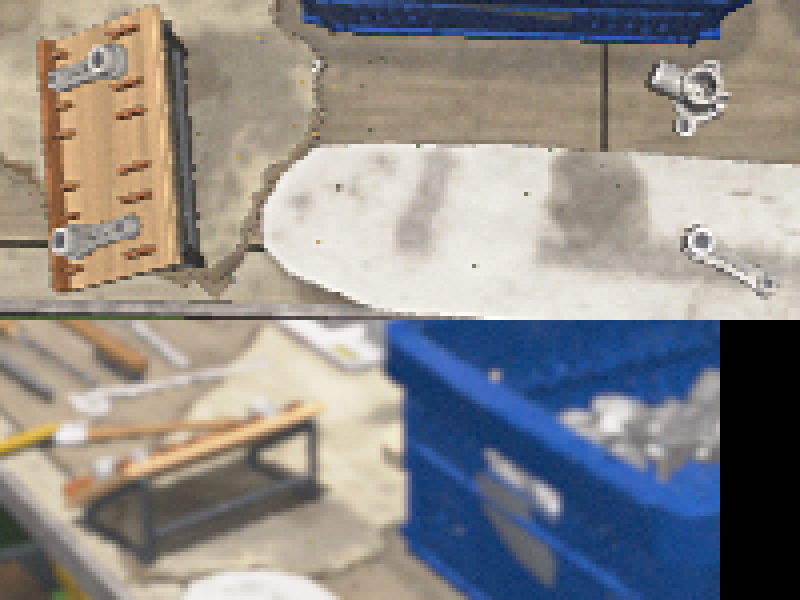

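Crop: far casting has its big boss (98,60) uphill, so it is the one that's done. Near casting has its big boss (62,240) at the lip, so it is the one to turn. The middle nest is empty. Loose casting has big boss (700,240) and small boss (768,285). Next, a closer wrist view over the rack.

>>> {"method": "servo_tool", "body": {
  "plan": [
    [[0.034,-0.025,0.008,-7,0.085],[0.034,-0.025,0.008,-7,0.085],[0.034,-0.025,0.008,-7,0.085],[0.034,-0.025,0.008,-7,0.085],[0.034,-0.025,0.008,-7,0.085],[0.034,-0.025,0.008,-7,0.085],[0.034,-0.025,0.008,-7,0.085],[0.034,-0.025,0.008,-7,0.085],[0.034,-0.025,0.008,-7,0.085],[0.034,-0.025,0.008,-7,0.085]]
  ]
}}

```text
time: 1.2
tool_pos: [499.3, 327.5, 384.1]
tcp_rot: [-180.0, 0.0, 94.4]
ft_force: [-1.0, 0.8, -0.9]
finger_gap: 85.1
grip_force: 0.0
```

```bash
python3 - <<'E'
from h import *
s=snap("wrist"); print(sense()["time"],sense()["tool_pos"],sense()["tcp_rot"]); s=snap("wrist","w1.png")
M=s["cam_to_world"]; print(np.round(M,3).tolist(),s["fx"],s["cx"],s["cy"])
E
```

```text
1.25 [503.89636528 323.39991395 385.17032384] [1.79791027e+02 1.26446570e-01 9.37417780e+01]
[[0.998, 0.062, 0.024, 499.354], [0.066, -0.949, -0.309, 402.458], [0.003, 0.31, -0.951, 455.833], [0.0, 0.0, 0.0, 1.0]] 351.23760099424476 280.085255119842 209.21805964750297
```

View pics/w1.png

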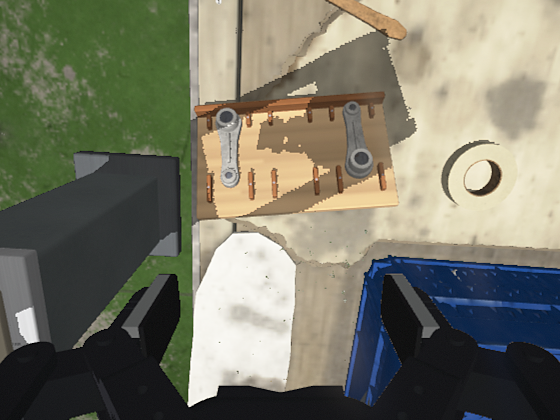

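Wrist view: turned casting big boss (227,117), small (230,177). Done casting small boss (351,107), big (360,160). Lip runs along the top edge, from (195,107) to (385,93). Taking a second, closer view from another place.

>>> {"method": "servo_tool", "body": {
  "plan": [
    [[0.02,-0.02,-0.03,0,0.085],[0.01,-0.02,-0.03,0,0.085],[0.01,-0.01,-0.02,0,0.085],[0,0,0,0,0.06],[0,0,0,0,0.06]]
  ]
}}

```text
time: 1.8
tool_pos: [537.6, 279.2, 303.9]
tcp_rot: [-179.9, -0.0, 94.7]
ft_force: [0.7, 0.4, 0.3]
finger_gap: 60.1
grip_force: 0.0
```

```bash
python3 - <<'E'
from h import *
import pickle
s=snap("wrist","w2.png"); pickle.dump(s,open("w2.pkl","wb")); print(sense()["time"],sense()["tool_pos"],sense()["tcp_rot"])
print(np.round(s["cam_to_world"],3).tolist())
cv2.imwrite("pics/w2c.png",cv2.resize(s["frame"][0:240,150:470],(800,600),interpolation=3))
E
```

```text
1.85 [537.90853629 279.74099129 305.20465313] [ 1.79943255e+02 -4.64710754e-02  9.47682935e+01]
[[0.997, 0.08, 0.024, 532.023], [0.083, -0.948, -0.307, 358.06], [-0.002, 0.308, -0.951, 374.761], [0.0, 0.0, 0.0, 1.0]]
```

View pics/w2c.png

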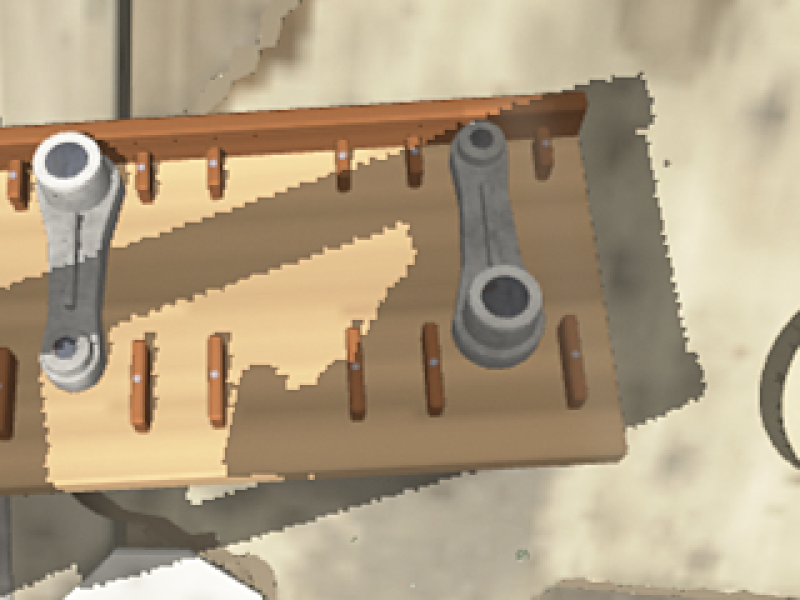

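Close view, crop pixels: turned big boss (68,162), small (66,346). Done big boss (506,296), small (482,140). Middle nest upper strips at x=217 and 357, lower strips at 215 and 343.

```bash
python3 - <<'E'
from h import *
import pickle
w2=pickle.load(open("w2.pkl","rb"))
w1=dict(w2); w1["frame"]=cv2.imread("pics/w1.png")
w1["cam_to_world"]=np.array([[0.998,0.062,0.024,499.354],[0.066,-0.949,-0.309,402.458],[0.003,0.31,-0.951,455.833],[0,0,0,1]])
def ref(s,u,v,r0):
    k=8;g=cv2.cvtColor(s["frame"],cv2.COLOR_BGR2GRAY);x0,y0=int(u)-20,max(0,int(v)-20)
    c=cv2.resize(g[y0:y0+40,x0:x0+40],None,fx=k,fy=k,interpolation=cv2.INTER_CUBIC)
    h=cv2.HoughCircles(c,cv2.HOUGH_GRADIENT,1,20,param1=80,param2=12,minRadius=int(r0*.8*k),maxRadius=int(r0*1.2*k))
    if h is None:return (u,v),0
    h=h[0]; p=np.stack([h[:,0]/k+x0-.5+.5/k,h[:,1]/k+y0-.5+.5/k],1); d=np.hypot(*(p-[u,v]).T); 
    ok=np.where(d<4)[0]; 
    return (tuple(p[ok[0]]),h[ok[0],2]/k) if len(ok) else ((u,v),0)
pts={"tB":((227,117),(68,162),12.5,20),"tS":((230,177),(66,346),8.5,13),"dB":((360,160),(506,296),12.5,20),"dS":((351,107),(482,140),8.5,13)}
P={}
for n,(a,b,R,h) in pts.items():
    b=(150+b[0]/2.5,b[1]/2.5)
    a2,ra=ref(w1,*a,351*R/390); b2,rb=ref(w2,*b,351*R/310)
    p,e=tri(ray(w1,*a2),ray(w2,*b2)); p0,e0=tri(ray(w1,*a),ray(w2,*b))
    P[n]=p; print(n,np.round(a2,1),round(ra,1),np.round(b,1),np.round(b2,1),round(rb,1),np.round(p,1),round(e,2),"click",np.round(p0,1),round(e0,2))
E
```

```text
tB [226.5 119.8] 12.2 [177.2  64.8] [177.2  67.8] 15.4 [444.  372.8  59.3] 0.2 click [444.1 375.4  59. ] 0.64
tS [231.1 178.5] 7.9 [176.4 138.4] [176.  139.4] 10.9 [457.4 320.5 112.8] 1.13 click [455.2 320.  104. ] 1.29
dB [360 160] 0 [352.4 118.4] [351.8 122.2] 12.4 [590.5 342.3  83.7] 0.75 click [585.4 346.2 106.6] 1.81
dS [351 107] 0 [342.8  56. ] [342.8  56. ] 0 [582.5 395.   42.5] 1.5 click [582.5 395.   42.5] 1.5
```

```bash
cat > fit.py <<'E'
from h import *
import pickle
from scipy.optimize import least_squares
w2=pickle.load(open("w2.pkl","rb"))
w1=dict(w2); w1["cam_to_world"]=np.array([[0.998,0.062,0.024,499.354],[0.066,-0.949,-0.309,402.458],[0.003,0.31,-0.951,455.833],[0,0,0,1]])
def bed(p,q):  # p: X,Y,Z,yaw
    c,s=np.cos(np.radians(35)),np.sin(np.radians(35)); x,y,z=q
    a=x*c-z*s; b=x*s+z*c; t=np.radians(p[3])
    return np.array([p[0]+a*np.cos(t)-y*np.sin(t),p[1]+a*np.sin(t)+y*np.cos(t),p[2]+b])
Y=[-92.5,-47.5,-22.5,22.5,47.5,92.5]
obs=[]
for x,px in((39,[(6,385),(141,378),(217,374),(357,366),(432,361),(572,354)]),(-42,[(19,168),(143,160),(214,158),(343,152),(415,147),(544,142)])):
    for y,c in zip(Y,px): obs.append((w2,(150+c[0]/2.5,c[1]/2.5),lambda p,x=x,y=y:(x,y,9)))
B={"tB":((227,117),(68,162),lambda p:(p[4]-30,-70+p[6],20)),"tS":((230,177),(66,346),lambda p:(p[4]+36,-70+p[6],13)),
   "dB":((360,160),(506,296),lambda p:(p[5]+30,70+p[7],20)),"dS":((351,107),(482,140),lambda p:(p[5]-36,70+p[7],13))}
for a,b,f in B.values(): obs+=[(w1,a,f),(w2,(150+b[0]/2.5,b[1]/2.5),f)]
def fun(p): return np.concatenate([np.subtract(proj(s,bed(p,f(p))),uv) for s,uv,f in obs])
R=least_squares(fun,[515,340,62,-85,0,0,0,0],loss="soft_l1"); p=R.x
if __name__=="__main__":
    print(np.round(p,1)); print(np.round(fun(p).reshape(-1,2),1).tolist())
    for y in(-70,0,70): print(y,np.round(bed(p,(0,y,0)),1))
    print("turned grip",np.round(bed(p,(p[4]+12,-70+p[6],4.5)),1))
E
python3 fit.py
```

```text
[ 5.187e+02  3.443e+02  6.120e+01 -8.220e+01 -6.000e+00 -5.300e+00
  0.000e+00 -5.000e-01]
[[-2.2, -0.9], [-0.8, -1.0], [-0.3, -1.1], [-0.4, -0.9], [0.8, -0.5], [1.2, -0.8], [-1.3, 2.0], [0.2, 2.2], [0.3, 1.4], [0.3, 0.8], [0.2, 1.1], [0.6, 0.1], [-0.3, 0.1], [0.4, -0.0], [-1.2, -1.8], [0.4, 0.9], [0.8, -1.5], [-0.8, 0.8], [1.1, 0.2], [-0.4, -0.2]]
-70 [449.3 334.7  61.2]
0 [518.7 344.3  61.2]
70 [588.  353.8  61.2]
turned grip [449.6 332.4  68.3]
```

>>> {"method": "servo_tool", "body": {
  "plan": [
    [[-0.022,0.013,-0.02,0.75,0.045],[-0.022,0.013,-0.02,0.75,0.045],[-0.022,0.013,-0.02,0.75,0.045],[-0.022,0.013,-0.02,0.75,0.045],[0,0,-0.02,0,0.045],[0,0,-0.02,0,0.045],[0,0,0,0,0.045],[0,0,0,0,0.045]]
  ]
}}

```text
time: 2.65
tool_pos: [450.3, 331.8, 185.6]
tcp_rot: [179.9, -0.0, 97.8]
ft_force: [0.6, 0.8, -0.1]
finger_gap: 45.3
grip_force: 0.0
```

```bash
python3 - <<'E'
from h import *
for i in range(1):
    s=snap("wrist","w3.png"); q=sense(); print(q["time"],q["tool_pos"],q["tcp_rot"],q["ft_force"],q["joint_pos"],q["finger_gap"])
E
```

```text
2.7 [450.83194077 331.8178053  186.14777005] [ 1.79847486e+02 -7.39060475e-02  9.77562227e+01] [ 0.47505977 -0.08791373  0.25578197] [3.11017589e+01 6.15056936e+00 9.92917408e+01 7.70179451e-03
 7.43883746e+01 2.33435729e+01] 44.8054178751908
```

View pics/w3.png

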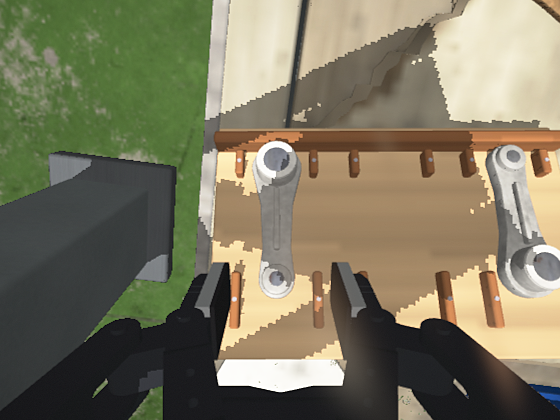

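Fingers straddle the casting (axis at column 277) and are aligned with the rack. Descend and grip.

>>> {"method": "servo_tool", "body": {
  "plan": [
    [[-0.001,0,-0.015,0,0.045],[0,0,-0.013,0,0.045],[0,0,-0.008,0,0.045],[0,0,-0.004,0,0.04],[0,0,0,0,0.035],[0,0,0,0,0.025],[0,0,0,0,0.01],[0,0,0,0,0.01],[0,0,0,0,0.01]]
  ],
  "force": 50
}}

```text
time: 3.6
tool_pos: [449.5, 330.8, 144.4]
tcp_rot: [180.0, -0.0, 97.7]
ft_force: [0.5, -0.9, 2.3]
finger_gap: 17.2
grip_force: 49.0
```

>>> {"method": "servo_tool", "body": {
  "plan": [
    [[0,0,0,0,0.01],[0,0,0.01,0,0.01],[0,0.0,0.02,0,0.01],[0,0,0.03,0,0.01],[0,0,0.03,0,0.01],[0,0,0,0,0.01]]
  ]
}}

```text
time: 4.2
tool_pos: [451.2, 332.1, 240.0]
tcp_rot: [179.5, -0.2, 97.7]
ft_force: [0.6, -0.3, -0.6]
finger_gap: 16.9
grip_force: 48.9
```

```bash
python3 - <<'E'
from h import *
s=snap("wrist","w4.png"); q=sense(); print(q["time"],q["tool_pos"],q["ft_force"],q["finger_gap"],q["grip_force"])
t=snap("scene")["frame"]
a=cv2.resize(s["frame"][120:400,140:440],(400,373)); b=cv2.resize(t[110:210,180:290],(400,364),interpolation=2)
cv2.imwrite("pics/c4.png",np.hstack([a[:364],b]))
E
```

```text
4.25 [450.47148697 331.61913033 237.4175325 ] [-0.72962897 -0.44672884 -0.51738986] 16.78259103567102 48.846157039297395
```

View pics/c4.png

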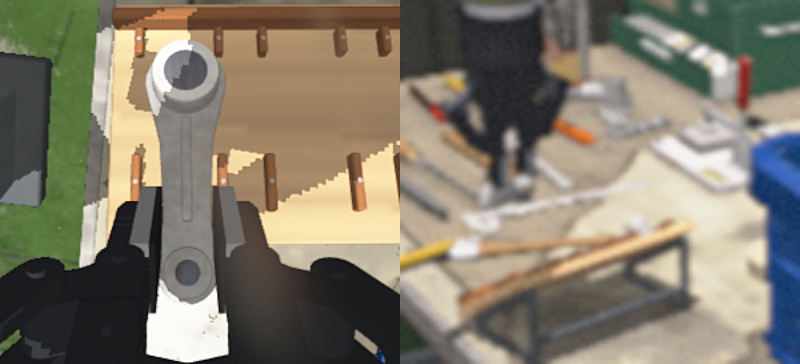

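Casting held by the shank with the nests undisturbed. Carry it to the free left part of the slab, turning 90° on the way.

>>> {"method": "servo_tool", "body": {
  "plan": [
    [[0.001,-0.02,0,6,0.01],[0.001,-0.03,0,8.5,0.01],[0.001,-0.03,0,8.5,0.01],[0.001,-0.03,0,8.5,0.01],[0.001,-0.03,0,8.5,0.01],[0.001,-0.03,0,8.5,0.01],[0.001,-0.03,0,8.5,0.01],[0.001,-0.03,0,8.5,0.01],[0.001,-0.02,0,8.5,0.01],[0.001,-0.015,0,8,0.01]]
  ]
}}

```text
time: 5.3
tool_pos: [458.2, 64.4, 232.4]
tcp_rot: [-180.0, -0.2, 180.0]
ft_force: [-0.2, 0.5, -1.6]
finger_gap: 16.7
grip_force: 48.9
```

>>> {"method": "servo_tool", "body": {
  "plan": [
    [[0,0,-0.02,8,0.01],[0,0,-0.03,0,0.01],[0,0,-0.03,0,0.01],[0,0,-0.02,0,0.01],[0,0,-0.01,0,0.01],[0,0,0,0,0.01],[0,0,0,0,0.01]]
  ],
  "force": 30
}}

```text
time: 6.0
tool_pos: [459.3, 65.8, 124.3]
tcp_rot: [180.0, -0.0, -172.3]
ft_force: [0.2, -0.2, 0.2]
finger_gap: 17.0
grip_force: 48.9
```

>>> {"method": "servo_tool", "body": {
  "plan": [
    [[0,0,-0.004,0,0.01],[0,0,-0.004,0,0.01],[0,0,-0.004,0,0.01],[0,0,-0.004,0,0.01],[0,0,0,0,0.01]]
  ],
  "force": 30
}}

```text
time: 6.5
tool_pos: [461.4, 65.8, 109.6]
tcp_rot: [-180.0, 0.3, -172.3]
ft_force: [3.0, 0.1, 6.7]
finger_gap: 16.7
grip_force: 49.8
```

Contact at about 7 N, and the casting is giving way. Continue.

>>> {"method": "servo_tool", "body": {
  "plan": [
    [[0,0,-0.004,0,0.01],[0,0,-0.004,0,0.01],[0,0,-0.004,0,0.01],[0,0,-0.004,0,0.01],[0,0,-0.002,0,0.01],[0,0,0,0,0.01]]
  ]
}}

```text
time: 7.1
tool_pos: [461.6, 65.9, 91.7]
tcp_rot: [-180.0, 0.3, -172.3]
ft_force: [4.7, -0.1, 6.9]
finger_gap: 17.1
grip_force: 52.0
```

>>> {"method": "servo_tool", "body": {
  "plan": [
    [[0,0,-0.003,0,0.01],[0,0,-0.002,0,0.01],[0,0,0,0,0.02],[0,0,0,0,0.045],[0,0,0,0,0.045],[0,0,0,0,0.045],[0,0,0.02,0,0.045],[0,0,0.04,0,0.045],[0,0,0.04,-8.5,0.06],[0,0,0.03,-8.5,0.06]]
  ]
}}

```text
time: 8.1
tool_pos: [459.4, 65.8, 217.3]
tcp_rot: [180.0, 0.1, 170.4]
ft_force: [0.8, 0.7, 0.0]
finger_gap: 60.2
grip_force: 0.0
```

>>> {"method": "servo_tool", "body": {
  "plan": [
    [[0,0,0,-8.5,0.06],[0,0,0,-8.5,0.06],[0,0,0,-8.5,0.06],[0,0,0,-8.5,0.06],[0,0,0,-8.5,0.06],[0,0,0,-8.5,0.06],[0,0,0,-8.5,0.06],[0,0,0,-8.5,0.06],[0,0,0,-8.5,0.06],[0,0,0,-8.5,0.06]]
  ]
}}

```text
time: 9.1
tool_pos: [458.9, 65.8, 214.6]
tcp_rot: [-180.0, 0.0, 85.4]
ft_force: [-0.2, 0.1, -0.2]
finger_gap: 59.9
grip_force: 0.0
```

>>> {"method": "servo_tool", "body": {
  "plan": [
    [[0,0,0,-8.5,0.06],[0,0,0,-8.5,0.06],[0,0,0,-8.5,0.06],[0,0,0,-8.5,0.06],[0,0,0,-8.5,0.06],[0,0,0,-8.5,0.06],[0,0,0,-8.5,0.06],[0,0,0,-8.5,0.06],[0,0,0,-8.5,0.06],[0,0,0,0,0.05]]
  ]
}}

```text
time: 10.1
tool_pos: [459.0, 65.8, 214.6]
tcp_rot: [-180.0, 0.0, 9.1]
ft_force: [0.6, -0.1, 0.3]
finger_gap: 50.1
grip_force: 0.0
```

```bash
python3 - <<'E'
from h import *
import pickle
s=snap("wrist","w5.png"); pickle.dump(s,open("w5.pkl","wb")); q=sense(); print(q["time"],q["tool_pos"],q["tcp_rot"],q["ft_force"],q["finger_gap"],q["joint_pos"])
E
```

```text
10.15 [458.96528551  65.77428317 214.65222589] [-1.79996914e+02  2.96797439e-02  9.39575367e+00] [ 0.40405347 -0.20875184 -0.58829569] 50.32121830268903 [ 1.81613216e+00 -1.06082417e+01  1.12470316e+02 -8.74775489e-04
  7.81677531e+01  8.24205589e+01]
```

View pics/w5.png

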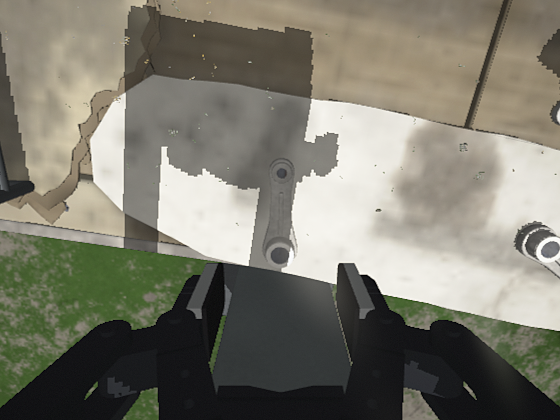

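Casting lies flat: small boss (282,170), big boss (280,253). The loose casting's big boss shows at the right, (547,248).

```bash
python3 - <<'E'
from h import *
import pickle
s=pickle.load(open("w5.pkl","rb"))
b=onz(s,280,252,26);m=onz(s,282,171,19); d=b-m; d[2]=0
print(b,m,np.linalg.norm(d),"axis deg",np.degrees(np.arctan2(d[1],d[0])))
u=d/np.linalg.norm(d); o=b-30*u; print("grip(-12)",o-12*u, "origin",o)
print("loose boss",onz(s,547,248,26), "cam",np.round(s["cam_to_world"],3).tolist())
t=snap("top"); f=t["frame"]
print("top view of loose", onz(t,315,230,26), onz(t,332,241,19))
E
```

```text
[418.74714048  59.28889544  26.        ] [483.20066576  68.07135812  19.        ] 65.04912430184054 axis deg -172.24064148906794
grip(-12) [460.36258251  64.95943192  26.        ] origin [448.47245622  63.33927864  26.        ]
loose boss [ 456.27344954 -152.57426228   26.        ] cam [[0.159, -0.939, -0.304, 537.648], [-0.987, -0.151, -0.05, 78.497], [0.001, 0.308, -0.951, 285.434], [0.0, 0.0, 0.0, 1.0]]
top view of loose [ 456.56065048 -155.64246312   26.        ] [ 421.16303961 -213.37906759   19.        ]
```

>>> {"method": "servo_tool", "body": {
  "plan": [
    [[0.001,-0.001,-0.03,-1.6,0.045],[0,0,-0.04,0,0.045],[0,0,-0.03,0,0.045],[0,0,-0.02,0,0.045],[0,0,-0.009,0,0.045],[0,0,-0.003,0,0.04],[0,0,0,0,0.03],[0,0,0,0,0.01],[0,0,0,0,0.01],[0,0,0,0,0.01]]
  ],
  "force": 40
}}

```text
time: 11.2
tool_pos: [461.3, 64.9, 84.4]
tcp_rot: [180.0, -0.2, 7.6]
ft_force: [-0.7, -1.2, 6.8]
finger_gap: 17.1
grip_force: 39.8
```

>>> {"method": "servo_tool", "body": {
  "plan": [
    [[0,0,0.02,0,0.01],[0,0,0.04,0,0.01],[0,0,0.04,8,0.01],[-0.002,0.02,0.03,8,0.01],[-0.002,0.03,0.02,8,0.01],[-0.002,0.03,0,8,0.01],[-0.002,0.03,0,8,0.01],[-0.001,0.03,0,8,0.01],[-0.001,0.03,0,8,0.01],[-0.001,0.03,0,8,0.01]]
  ]
}}

```text
time: 12.2
tool_pos: [449.0, 266.0, 233.3]
tcp_rot: [180.0, -0.0, 72.0]
ft_force: [1.1, -0.5, -0.6]
finger_gap: 16.9
grip_force: 39.2
```

>>> {"method": "servo_tool", "body": {
  "plan": [
    [[-0.001,0.03,0,8,0.01],[0,0.03,0,8,0.01],[0,0.022,0,8,0.01],[0,0,0,2,0.01],[0,0,-0.02,0,0.01],[0,0,-0.02,0,0.01],[0,0,0,0,0.01],[0,0,0,0,0.01]]
  ]
}}

```text
time: 13.0
tool_pos: [447.9, 346.6, 193.0]
tcp_rot: [-179.9, 0.0, 97.6]
ft_force: [0.0, 0.2, -0.4]
finger_gap: 16.9
grip_force: 39.2
```

```bash
python3 - <<'E'
from h import *
import pickle
s=snap("wrist","w6.png"); pickle.dump(s,open("w6.pkl","wb")); q=sense(); print(q["time"],q["tool_pos"],q["tcp_rot"],q["ft_force"],q["finger_gap"])
E
```

```text
13.05 [448.48420869 346.91625043 193.90182902] [ 1.79953120e+02 -2.14545943e-02  9.76111471e+01] [-0.56236172  0.31900014 -0.09003857] 16.6749882327952
```

View pics/w6.png

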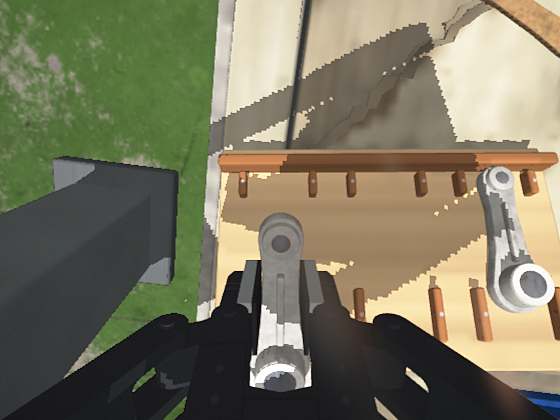

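Held casting points small boss downhill (281,240), centred over the near nest (lower strips at 243 and 312). Lower and press it to the slope.

>>> {"method": "servo_tool", "body": {
  "plan": [
    [[0,0,-0.01,0,0.01],[0,0,-0.01,0,0.01],[0,0,-0.005,0,0.01],[0,0,-0.004,0,0.01],[0,0,-0.004,0,0.01],[0,0,-0.004,0,0.01],[0,0,0,0,0.01]]
  ]
}}

```text
time: 13.75
tool_pos: [448.1, 346.9, 155.4]
tcp_rot: [-180.0, -0.0, 97.6]
ft_force: [0.8, 2.9, 3.2]
finger_gap: 16.8
grip_force: 39.0
```

>>> {"method": "servo_tool", "body": {
  "plan": [
    [[0,0,-0.004,0,0.01],[0,0,-0.004,0,0.01],[0,0,0,0,0.01]]
  ]
}}

```text
time: 14.05
tool_pos: [447.9, 346.3, 147.0]
tcp_rot: [-179.9, 0.0, 97.6]
ft_force: [2.3, 1.4, 2.4]
finger_gap: 16.5
grip_force: 39.0
```

>>> {"method": "servo_tool", "body": {
  "plan": [
    [[0,0,-0.003,0,0.01],[0,0,-0.003,0,0.01],[0,0,-0.002,0,0.01],[0,0,0,0,0.01]]
  ]
}}

```text
time: 14.45
tool_pos: [447.9, 346.6, 139.4]
tcp_rot: [-180.0, 0.0, 97.6]
ft_force: [-0.5, 1.0, 2.6]
finger_gap: 16.7
grip_force: 39.0
```

>>> {"method": "servo_tool", "body": {
  "plan": [
    [[0,0,-0.002,0,0.01],[0,0,0,0,0.01]]
  ]
}}

```text
time: 14.65
tool_pos: [448.1, 346.8, 137.7]
tcp_rot: [-180.0, -0.0, 97.6]
ft_force: [-0.3, 0.4, 3.4]
finger_gap: 16.5
grip_force: 38.9
```

>>> {"method": "servo_tool", "body": {
  "plan": [
    [[0,0,0,0,0.025],[0,0,0,0,0.035],[0,0,0,0,0.04],[0,0,0,0,0.04],[0,0,0.01,0,0.04],[0,0,0.03,0,0.04],[0,0,0.04,0,0.04],[0,0,0.02,0,0.04]]
  ]
}}

```text
time: 15.45
tool_pos: [449.2, 347.5, 242.5]
tcp_rot: [179.7, -0.1, 97.6]
ft_force: [0.2, 0.6, 0.9]
finger_gap: 40.1
grip_force: 0.0
```

```bash
python3 - <<'E'
from h import *
import pickle
from fit import p,bed
s=snap("wrist","w7.png"); pickle.dump(s,open("w7.pkl","wb")); q=sense(); print(q["time"],q["tool_pos"],q["tcp_rot"],q["finger_gap"])
# expected pixel of big/small bosses for origin at (-6,-70) and correlation with the done casting
for nm,y in(("near",-70),("far",70)):
    for n,x,z,R in(("B",24,20,12.5),("S",-42,13,8.5)):
        u,v=proj(s,bed(p,(x,y,z))); g=cv2.cvtColor(s["frame"],cv2.COLOR_BGR2GRAY); k=6
        x0,y0=int(u)-30,int(v)-30
        if x0<0 or y0<0 or u>530 or v>390: print(nm,n,u,v,"out"); continue
        c=cv2.resize(g[y0:y0+60,x0:x0+60],None,fx=k,fy=k,interpolation=cv2.INTER_CUBIC)
        dep=np.linalg.norm(np.array(s["cam_to_world"])[:3,3]-bed(p,(x,y,z))); rr=s["fx"]*R/dep
        h=cv2.HoughCircles(c,cv2.HOUGH_GRADIENT,1,30,param1=80,param2=15,minRadius=int(.5*rr*k),maxRadius=int(1.25*rr*k))
        print(nm,n,np.round([u,v,rr],1),None if h is None else [np.round([a/k+x0,b/k+y0,r/k],1).tolist() for a,b,r in h[0][:4]])
E
```

```text
15.5 [450.26230326 348.14774272 245.60454212] [179.52943008  -0.2200528   97.61767596] 39.77823997714798
near B [275.5 248.2  18. ] [[277.8999938964844, 249.39999389648438, 10.600000381469727], [277.6000061035156, 255.10000610351562, 19.899999618530273], [273.6000061035156, 252.10000610351562, 21.700000762939453], [282.3999938964844, 253.10000610351562, 16.299999237060547]]
near S [275.5 164.5  11. ] [[276.8999938964844, 164.8000030517578, 5.5], [274.79998779296875, 169.89999389648438, 7.300000190734863]]
far B [478.4 247.3  15.7] [[477.79998779296875, 250.39999389648438, 12.600000381469727], [481.6000061035156, 245.89999389648438, 12.699999809265137], [467.79998779296875, 248.89999389648438, 14.0], [475.79998779296875, 245.39999389648438, 13.300000190734863]]
far S [458.6 163.8   9.8] [[459.3999938964844, 164.60000610351562, 4.900000095367432], [449.79998779296875, 166.8000030517578, 9.600000381469727], [483.79998779296875, 173.89999389648438, 6.699999809265137], [454.79998779296875, 167.10000610351562, 5.800000190734863]]
```

Both bosses of the turned casting sit within 2 px of where they should be in the near nest, so it is seated. Now to the loose one. Joint 6's range means it also has to be set down once and regrasped turned round.

>>> {"method": "servo_tool", "body": {
  "plan": [
    [[0,-0.03,0,-3,0.045],[0,-0.045,0,-3,0.045],[0,-0.045,0,-3,0.045],[-0.002,-0.045,0,-3,0.045],[-0.002,-0.045,0,-3,0.045],[-0.002,-0.045,0,-3,0.045],[-0.002,-0.045,0,-3,0.045],[-0.002,-0.045,0,-3,0.045],[-0.002,-0.045,0,-3,0.045],[-0.002,-0.045,0,-3,0.045]]
  ]
}}

```text
time: 16.5
tool_pos: [433.8, -90.0, 238.7]
tcp_rot: [179.9, -0.0, 67.5]
ft_force: [1.5, -0.1, -0.7]
finger_gap: 44.8
grip_force: 0.0
```

>>> {"method": "servo_tool", "body": {
  "plan": [
    [[-0.001,-0.045,-0.01,-3,0.045],[-0.001,-0.045,-0.01,-3,0.045],[0,-0.02,-0.01,-2.6,0.045],[0,0,0,0,0.045],[0,0,0,0,0.045]]
  ]
}}

```text
time: 17.0
tool_pos: [431.9, -198.2, 208.0]
tcp_rot: [-180.0, -0.0, 59.0]
ft_force: [-0.0, 0.7, 0.2]
finger_gap: 45.0
grip_force: 0.0
```

```bash
cat > loose.py <<'E'
from h import *
import sys
def find(B0,S0):
    s=snap("wrist"); q=sense(); T=q["tool_pos"]; yaw=q["tcp_rot"][2]; print(q["time"],T,yaw)
    g=cv2.cvtColor(s["frame"],cv2.COLOR_BGR2GRAY); k=6; C=np.array(s["cam_to_world"])[:3,3]
    for n,P,R in(("B",B0,12.5),("S",S0,8.5)):
        u,v=proj(s,P); rr=s["fx"]*R/np.linalg.norm(C-P); x0,y0=int(u)-40,int(v)-40; print(n,"exp",np.round([u,v,rr],1))
        if x0<0 or y0<0: continue
        c=cv2.resize(g[y0:y0+80,x0:x0+80],None,fx=k,fy=k,interpolation=cv2.INTER_CUBIC)
        h=cv2.HoughCircles(c,cv2.HOUGH_GRADIENT,1,20,param1=80,param2=15,minRadius=int(.4*rr*k),maxRadius=int(1.2*rr*k))
        if h is not None:
            for a,b,r in h[0][:6]: print("  ",np.round([a/k+x0,b/k+y0,r/k],1),np.round(onz(s,a/k+x0,b/k+y0,P[2]),1))
    cv2.imwrite("pics/loose.png",s["frame"])
if __name__=="__main__":
    a=[float(x) for x in sys.argv[1:]]; find(np.array([a[0],a[1],26]),np.array([a[2],a[3],19]))
E
python3 loose.py 456.4 -154 421.2 -213.4
```

```text
17.05 [ 432.26011986 -197.68792126  208.38019381] 59.05846486564067
B exp [276.8 138.5  17.2]
   [276.8 138.8  16.1] [ 456.3 -154.1   26. ]
   [276.2 142.1  13.5] [ 454.7 -156.    26. ]
   [273.2 137.2  14.1] [ 454.7 -152.    26. ]
   [280.1 139.6  13.9] [ 458.  -155.9   26. ]
   [276.6 135.2  14.5] [ 457.4 -152.    26. ]
   [273.1 140.6  14.3] [ 453.4 -153.9   26. ]
S exp [277.6 226.   10.7]
   [277.6 221.9  10.3] [ 422.9 -210.4   19. ]
   [274.4 220.8   7.7] [ 421.3 -208.3   19. ]
   [275.8 225.1  11.6] [ 420.3 -212.    19. ]
   [277.1 218.6   7.1] [ 424.  -207.8   19. ]
   [280.8 219.9   6.5] [ 425.9 -210.3   19. ]
```

>>> {"method": "servo_tool", "body": {
  "plan": [
    [[0.003,0.008,-0.02,0.3,0.045],[0,0,-0.03,0,0.045],[0,0,-0.03,0,0.045],[0,0,-0.02,0,0.045],[0,0,-0.015,0,0.045],[0,0,-0.008,0,0.04],[0,0,0,0,0.03],[0,0,0,0,0.01],[0,0,0,0,0.01],[0,0,0,0,0.01]]
  ],
  "force": 40
}}

```text
time: 18.05
tool_pos: [435.9, -190.5, 86.0]
tcp_rot: [179.9, -0.0, 59.3]
ft_force: [1.0, 1.3, 2.4]
finger_gap: 16.2
grip_force: 39.3
```

>>> {"method": "servo_tool", "body": {
  "plan": [
    [[0,0,0.02,0,0.01],[0.001,0.005,0.03,0,0.01],[0.003,0.03,0,-6.5,0.01],[0.003,0.04,0,-7.5,0.01],[0.003,0.04,0,-7.5,0.01],[0.003,0.04,0,-7.5,0.01],[0.003,0.04,0,-7.5,0.01],[0.004,0.04,0,-7.5,0.01],[0.004,0.02,0,-7.5,0.01],[0,0,0,0,0.01]]
  ]
}}

```text
time: 19.05
tool_pos: [459.6, 67.0, 135.6]
tcp_rot: [-180.0, -0.1, 7.8]
ft_force: [-0.5, -1.0, 0.3]
finger_gap: 16.0
grip_force: 39.0
```

>>> {"method": "servo_tool", "body": {
  "plan": [
    [[0,0,-0.02,0,0.01],[0,0,-0.015,0,0.01],[0,0,-0.009,0,0.01],[0,0,-0.003,0,0.01],[0,0,-0.002,0,0.01],[0,0,0,0,0.01]]
  ]
}}

```text
time: 19.65
tool_pos: [459.6, 64.4, 86.4]
tcp_rot: [180.0, -0.0, 7.8]
ft_force: [0.0, 0.2, -0.7]
finger_gap: 16.0
grip_force: 39.0
```

>>> {"method": "servo_tool", "body": {
  "plan": [
    [[0,0,-0.001,0,0.01],[0,0,0,0,0.025],[0,0,0,0,0.04],[0,0,0,0,0.045],[0,0,0.02,0,0.045],[0,0,0.03,0,0.045],[0,0,0,8.5,0.045],[0,0,0,8.5,0.045],[0,0,0,8.5,0.045],[0,0,0,8.5,0.045]]
  ]
}}

```text
time: 20.65
tool_pos: [459.2, 64.8, 135.0]
tcp_rot: [180.0, -0.0, 42.2]
ft_force: [-0.1, -0.2, 0.8]
finger_gap: 44.9
grip_force: 0.0
```

>>> {"method": "servo_tool", "body": {
  "plan": [
    [[0,0,0,8.5,0.045],[0,0,0,8.5,0.045],[0,0,0,8.5,0.045],[0,0,0,8.5,0.045],[0,0,0,8.5,0.045],[0,0,0,8.5,0.045],[0,0,0,8.5,0.045],[0,0,0,8.5,0.045],[0,0,0,8.5,0.045],[0,0,0,8.5,0.045]]
  ]
}}

```text
time: 21.65
tool_pos: [459.1, 64.8, 134.9]
tcp_rot: [180.0, -0.0, 127.2]
ft_force: [-0.8, 0.1, 1.0]
finger_gap: 44.7
grip_force: 0.0
```

>>> {"method": "servo_tool", "body": {
  "plan": [
    [[0,0,0,8.5,0.045],[0,0,0,8.5,0.045],[0,0,0,8.5,0.045],[0,0,0,8.5,0.045],[0,0,0,8.5,0.045],[0,0,0,8.5,0.045],[0,0,0,8.5,0.045],[0,0,0,1.5,0.045],[0,0,0,0,0.045],[0,0,0,0,0.045]]
  ]
}}

```text
time: 22.65
tool_pos: [459.2, 64.7, 134.9]
tcp_rot: [180.0, -0.0, -172.4]
ft_force: [-0.1, 0.1, -0.1]
finger_gap: 45.0
grip_force: 0.0
```

```bash
python3 loose.py 501 71 435.8 62.5
```

```text
22.7 [459.16925261  64.71900528 134.90459394] -172.3288896143818
B exp [280.9 309.2  20.3]
   [281.4 309.4  12.9] [501.1  71.3  26. ]
   [281.8 313.8  13.3] [504.   71.9  26. ]
   [284.4 311.2  10. ] [502.1  73.2  26. ]
   [278.2 311.1   9.1] [502.5  69.6  26. ]
S exp [281.6 199.3  15.3]
   [278.4 193.6  15.7] [432.8  60.3  19. ]
```

>>> {"method": "servo_tool", "body": {
  "plan": [
    [[0,0,-0.02,0,0.045],[0,0,-0.02,0,0.045],[0,0,-0.01,0,0.04],[0,0,0,0,0.03],[0,0,0,0,0.01],[0,0,0,0,0.01],[0,0,0,0,0.01]]
  ],
  "force": 40
}}

```text
time: 23.4
tool_pos: [459.9, 64.8, 85.8]
tcp_rot: [-180.0, 0.1, -172.2]
ft_force: [-0.4, 0.0, -0.4]
finger_gap: 16.5
grip_force: 38.9
```

>>> {"method": "servo_tool", "body": {
  "plan": [
    [[0,0,0.03,0,0.01],[0,0,0.04,0,0.01],[0,0,0.04,-8,0.01],[0.004,0.02,0.04,-8,0.01],[0.006,0.03,0,-8,0.01],[0.006,0.03,0,-8,0.01],[0.006,0.03,0,-8,0.01],[0.006,0.03,0,-8,0.01],[0.006,0.03,0,-8,0.01],[0.006,0.03,0,-8,0.01]]
  ]
}}

```text
time: 24.4
tool_pos: [499.4, 266.1, 235.6]
tcp_rot: [179.9, 0.0, 123.5]
ft_force: [0.4, 0.2, -0.7]
finger_gap: 16.6
grip_force: 39.1
```

>>> {"method": "servo_tool", "body": {
  "plan": [
    [[0.006,0.03,0,-8,0.01],[0.006,0.03,0,-8,0.01],[0.006,0.03,0,-8,0.01],[0,0,0,-2,0.01],[0,0,-0.02,0,0.01],[0,0,-0.02,0,0.01],[0,0,0,0,0.01],[0,0,0,0,0.01]]
  ]
}}

```text
time: 25.2
tool_pos: [517.0, 354.6, 195.1]
tcp_rot: [-180.0, 0.0, 97.8]
ft_force: [-0.3, -0.6, -0.9]
finger_gap: 16.6
grip_force: 39.2
```

Over the middle nest, same height and offset as before. Lower the same way.

>>> {"method": "servo_tool", "body": {
  "plan": [
    [[0,0.001,-0.01,0,0.01],[0,0,-0.01,0,0.01],[0,0,-0.006,0,0.01],[0,0,-0.004,0,0.01],[0,0,-0.004,0,0.01],[0,0,-0.004,0,0.01],[0,0,-0.002,0,0.01],[0,0,0,0,0.01]]
  ]
}}

```text
time: 26.0
tool_pos: [517.1, 355.6, 154.5]
tcp_rot: [-180.0, 0.0, 97.8]
ft_force: [1.0, 1.0, 2.0]
finger_gap: 15.3
grip_force: 39.0
```

>>> {"method": "servo_tool", "body": {
  "plan": [
    [[0,0,-0.004,0,0.01],[0,0,-0.004,0,0.01],[0,0,-0.003,0,0.01],[0,0,-0.003,0,0.01],[0,0,0,0,0.01]]
  ]
}}

```text
time: 26.5
tool_pos: [516.8, 355.6, 140.1]
tcp_rot: [-179.9, 0.0, 97.8]
ft_force: [-0.4, 2.0, 1.3]
finger_gap: 14.8
grip_force: 39.0
```

>>> {"method": "servo_tool", "body": {
  "plan": [
    [[0,0,-0.002,0,0.01],[0,0,0,0,0.01],[0,0,0,0,0.025],[0,0,0,0,0.035],[0,0,0,0,0.04],[0,0,0,0,0.04],[0,0,0.01,0,0.04],[0,0,0.03,0,0.04],[0,0,0.04,0,0.04],[0,0,0.02,0,0.04]]
  ]
}}

```text
time: 27.5
tool_pos: [518.3, 356.3, 243.8]
tcp_rot: [179.7, -0.1, 97.8]
ft_force: [0.8, 0.6, -1.0]
finger_gap: 40.5
grip_force: 0.0
```

>>> {"method": "servo_tool", "body": {
  "plan": [
    [[0,0,0.02,0,0.04],[0,0,0,0,0.04],[0,0,0,0,0.04]]
  ]
}}

```text
time: 27.8
tool_pos: [517.3, 355.8, 259.3]
tcp_rot: [179.9, -0.0, 97.8]
ft_force: [0.1, 1.0, -0.6]
finger_gap: 40.1
grip_force: 0.0
```

```bash
python3 - <<'E'
from h import *
s=snap("wrist","w8.png"); print(sense()["time"],sense()["tool_pos"])
from fit import p,bed
print([(y,n,np.round(proj(s,bed(p,(x,y,z))),1).tolist()) for y in(-70,0,70) for n,x,z in(("B",24,20),("S",-42,13))])
E
```

```text
27.85 [516.83748172 355.49454312 257.96952425]
[(-70, 'B', [182.8, 237.1]), (-70, 'S', [191.8, 158.9]), (0, 'B', [278.3, 237.1]), (0, 'S', [278.5, 158.9]), (70, 'B', [373.8, 237.1]), (70, 'S', [365.1, 159.0])]
```

View pics/w8.png

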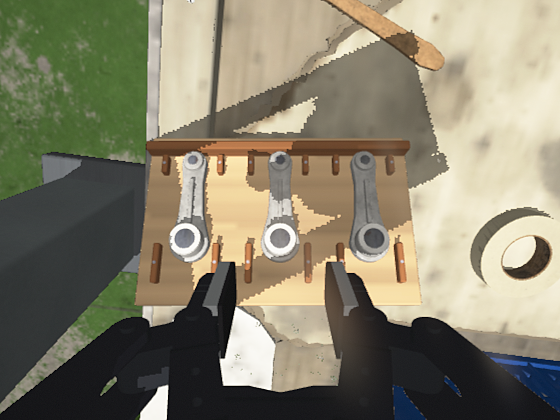

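All three lie between their strips at the lip with the big boss uphill: bosses at (189,241)/(193,160), (280,239)/(280,159) and (371,239)/(364,160). The gripper is open and clear.

```bash
python3 -c "
from bench import r
print(r.hand_in())"
```

```text
the job is handed in; nothing more can be done
None
```

The job is handed in at about 28 s: the turned casting is now in the near nest and the loose one in the middle, both with the big boss uphill. The far one was left alone, the cap and elbow were never approached, and the gripper is open and clear.

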